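# Slide a painted plaque under the hand-rest bridge and close the latch

## Task

With the fingertips only, push the painted terracotta plaque flat along the table into the wooden jig, under its low hand-rest bridge, until its far end is fully home against the dark stop strip; keep it flat, never tipping or lifting it. Then push the brass latch fully shut by its red peg, so that it lies across the mouth behind the plaque, and leave the jars, cup and brush where they are.

Things in the scene. Friction and masses are not known exactly. Their poses are not given: they have to be found in the camera images.
- plaque: Loose flat terracotta plaque, white and green flower on top, 140 (its x) x 90 (its y) x 16 mm thick, about 0.4 kg. Starts flat on the table before the jig's mouth, up to 0.35 rad askew and 35 mm off the channel's centre line, its x roughly the way it is to go. Origin at the centre of its underside; z up.
- jig: Fixed wooden jig. Origin on the table under the bridge's middle; x runs along the channel from the open mouth (-x) to the stop (+x), z up. Side rails 22 mm high at y = -77 to -53 and 53 to 77 mm, x = -66 to 95 mm: channel 106 mm wide, flared to 124 mm at the mouth over x = -66 to -42 mm. When the plaque is home its centre is at x = 5, its near end at x = -65 mm.
- bridge (a point): Middle of the underside of the bridge, a plank that spans the rails: 60 mm along jig x (-30 to 30 mm), 154 mm along y, underside 22 mm and top 36 mm above the table; 6 mm headroom over the plaque.
- stop (a point): Middle of the near face of the dark wooden stop strip between the rails, at jig x = 75 mm, half-way up (7 mm above the table); the strip is 14 mm high.
- latch (a joint): Brass latch bar, 12 mm wide, top 16 mm above the table, reaching 70 mm from an upright pivot at jig x = -78, y = -68 mm. 0 rad: points along jig -x; negative: swung away from the mouth (starts -0.5 to -0.1); grows towards the mouth; 1.57 (end stop): shut, along jig +y across the mouth, 7 mm behind a seated plaque. Stays where left; about 1 N at the peg moves it.
- latch_peg (a point): Red upright peg, 12 mm in diameter, on the latch bar 60 mm from the pivot, from the bar up to 51 mm above the table; the point is on its axis, 33 mm above the table.
- jar_blue: Loose small blue jar with black cap, 36 mm across, 45 mm tall; origin at the centre of its underside. Bystander.
- jar_white: Loose small white jar, same size and origin. Bystander.
- jar_amber: Loose small amber glass jar, same size and origin. Bystander.
- water_cup: Loose dark cup, 72 mm across, 80 mm tall; origin at the centre of its underside. Bystander.
- brush: Loose brush lying flat along its x axis beyond the jig's stop end. Bystander.
There are look-alikes about, which are no part of the job. Several things look just like the plaque: the one meant starts farthest from the robot's base.

How it is judged:
By the outcome, as a careful person would: the job done as asked, in the order asked, and still so for the second after the job is handed in, with the robot touching nothing.
It also fails if it takes over 70 s, if anything falls off the work surface, if the arm or the gripper's body presses on something with over 40 N, if the wrist force passes 120 N, or if a joint passes its speed limit or range.

## Robot

A 6-joint arm with a two-finger parallel gripper is mounted at the origin on the work surface. World frame = base frame: x ahead of the robot, y to its left, z up, the work surface at z = 0. Lengths are in m, angles in rad, forces in N, time in s.
With the tool pointing down it reaches from about 0.25 to 0.725 m from the base axis. Payload 4 kg.
Tool frame: the origin (TCP) lies between the finger pads; the fingertips stand 25 mm ahead of it and the grasp point (between the pads) lies 6 mm ahead of it; z points along the fingers, y is the line along which they close (so a half turn about z gives the same grasp; the last joint's range is limited). The gripper opens to 85 mm and grips with 20 to 120 N. Pads are 22 mm wide; open, the fingers measure 114 mm over their backs; the gripper's body (76 mm by 85 mm) begins 54 mm behind the grasp point. The pads swing forward as they close: fully open they stand 13 mm farther back than shut.
Start: joints at [1.106, 0.241, 0.005, 1.335, 0, 1.571], TCP at [0.224, 0.447, 0.256] pointing down, gripper open.
Joint ranges: [-2.72, 2.72], [-1.05, 1.87], [-1.09, 1.28], [-1.99, 2.15], [-1.42, 1.44], [-3.14, 3.14]. Speed limits (rad/s): [2.79, 2.79, 3.14, 3.14, 3.14, 3.14].

## Interface

Orientations are given as a unit quaternion [x, y, z, w].
In Python, from workcell import bot gives the robot as it stands. The module is installed in compiled form; this text tells all that it offers.
- The arm moves only by the shell command python3 -m pendant 'ROWS'. ROWS is JSON, one flat list of numbers, 7 for each row, row after row: the shift along the tool's x, y, z normalised to -1 to 1, where 1 is 0.5 m, then the turn, a rotation vector about the tool's x, y, z normalised to -1 to 1, where 1 is 180 degrees, then the opening, from 0 (shut) to 1 (fully open). In form: [tx, ty, tz, ax, ay, az, fingers, tx, ty, tz, ax, ay, az, fingers, ...]. A call has exactly 10 rows; each row is the pose to reach, as a shift and turn from the pose commanded when the call began, along the tool's axes at that moment, turning the shorter way round; what a row does not reach only later rows make up. A row lasts 1/12 s, in which the tool goes at most 41.7 mm and 7.16 degrees, less where a joint would pass 70% of its speed; a pose out of reach is approached as far as the arm can. A call with a number of a shift or a turn outside -1 to 1 is refused whole. A call with a gripper value outside its range is refused whole. The fingers move at their own pace and stop on an object; the grip force is fixed at half the most. Time passes only in rows, so rows that repeat a pose let the fingers close, or fill a call up. It gives the time, the measured TCP pose, the force, the opening and the grip force at its end, in the units of the state.
- bot.get_obs(): the state, without advancing time (a new reading comes with each control period).
- bot.camera(name): name is "scene" or "top"; returns a dict with "pixels" (384x512x3 uint8, red, green, blue), "mtx" (3x3 intrinsics, pixels), "cam_to_world" (4x4, takes a point from camera to world coordinates). Camera axes: x right, y up, looking along -z (the intrinsics and any distortion apply to the point x, -y, -z); pixel columns grow to the right and rows downward; lengths in m; the calibration is good to about 2 mm. A picture is of the moment at which its call begins. There is no depth.
- bot.job_done(): hands the job in; it is judged then, once.
The state is a dict: "clock": time; "joint_pos": joint angles; "joint_vel": joint speeds; "tau": joint torques, N m; "eef_pos": TCP position; "tool_rot": TCP orientation; "ft_force": force on the tool from outside, world axes, zero at the start; "ft_torque": the same for the moment, N m; "grip_width": finger opening in m; "grasp_force": force on a finger pad.
Only numpy, scipy, OpenCV 4.12 (cv2) and the standard library are available. Lean on these libraries where they do the work, as an engineer would, in place of code of your own. Each camera call takes 0.05 s, during which the arm holds its last target. There are 200 camera calls.

## Working session

There is one attempt and no reset: what is moved stays moved. The work goes in short steps, Python scripts to look and compute and a shell command to move; the robot and the scene stay as the last step left them, time stands still between calls to the robot, and variables do not carry over. Pictures are saved under pics/ and viewed, at most 10 in all, crops included, and the job is handed in when it is done.

```bash
mkdir -p pics
cat > h.py <<'E'
import numpy as np,cv2
from workcell import bot
def snap(name,fn):
    c=bot.camera(name); cv2.imwrite('pics/'+fn,c['pixels'][:,:,::-1]); 
    np.savez('pics/'+fn+'.npz',**c); return c
def ray(c,uv,z):
    K=np.array(c['mtx']);T=np.array(c['cam_to_world'])
    d=np.linalg.inv(K)@[uv[0],uv[1],1]; d=T[:3,:3]@[d[0],-d[1],-d[2]]
    o=T[:3,3]; return o+d*(z-o[2])/d[2]
def proj(c,p):
    K=np.array(c['mtx']);T=np.array(c['cam_to_world'])
    q=T[:3,:3].T@(np.array(p)-T[:3,3]); q=K@[q[0],-q[1],-q[2]]; return q[:2]/q[2]
E
python3 - <<'E'
from h import *
for n in('top','scene'):
    c=snap(n,n+'0.png');print(c['mtx'],c['cam_to_world'],[k for k in c])
o=bot.get_obs();print(o['eef_pos'],o['tool_rot'],o['grip_width'],o['clock'])
for n in('top','scene'):
    im=cv2.imread(f'pics/{n}0.png');cv2.imwrite(f'pics/{n}0b.png',cv2.resize(im,(800,600),interpolation=cv2.INTER_CUBIC))
E
```

```text
[[413.63732006   0.         256.44980413]
 [  0.         413.63732006 195.45240931]
 [  0.           0.           1.        ]] [[ 0.01456315  0.99525749 -0.09617917  0.40539833]
 [-0.99982196  0.01334035 -0.01334468  0.13575953]
 [-0.01199833  0.09635639  0.99527458  0.94628037]
 [ 0.          0.          0.          1.        ]] ['pixels', 'mtx', 'cam_to_world']
[[414.03639753   0.         251.31954765]
 [  0.         414.03639753 193.08227555]
 [  0.           0.           1.        ]] [[ 0.15203612 -0.79918428  0.58154062  1.0094978 ]
 [ 0.98833021  0.12852583 -0.08175882  0.04616759]
 [-0.00940263  0.58718446  0.80939854  0.78566585]
 [ 0.          0.          0.          1.        ]] ['pixels', 'mtx', 'cam_to_world']
[0.22389052 0.44647869 0.25550236] [ 2.30334202e-01  9.73111106e-01 -9.37206653e-04 -2.27861848e-04] 0.085314275261329 0.1
```

View pics/top0b.png

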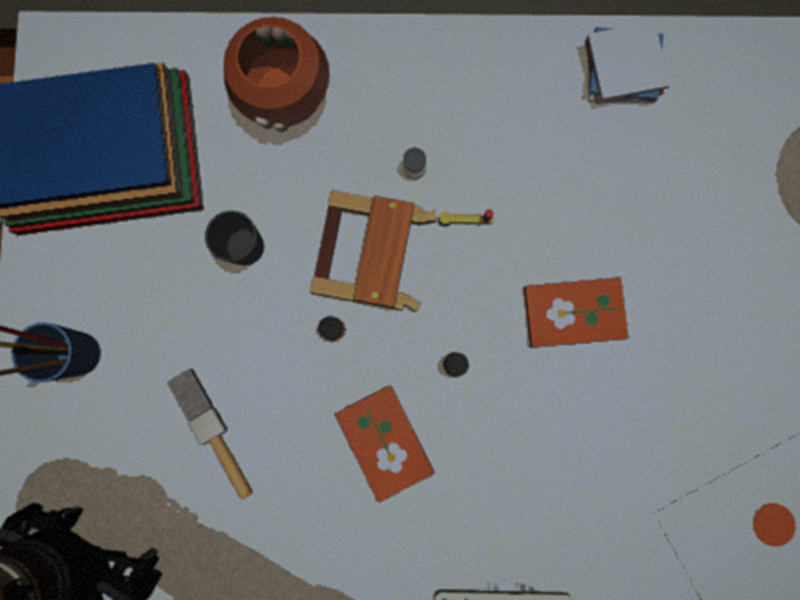

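View pics/scene0b.png

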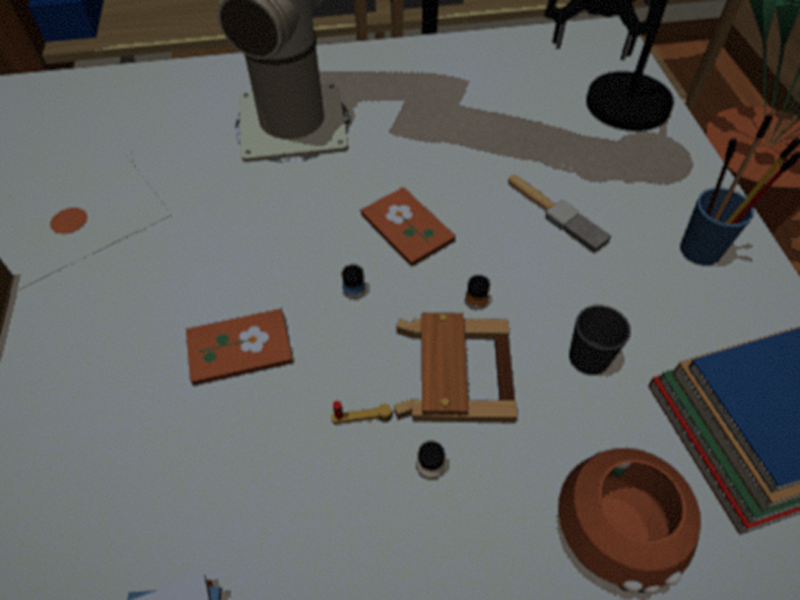

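The top view shows the target plaque at about (577,312) in the 800 px view. The jig is at (365,250) with its mouth to the right (-y world), and the latch peg is at (489,214). The jars are at (414,160), (331,328) and (455,364). The scene view agrees. The second plaque, at (385,443), is nearer the base and so is the look-alike.

```bash
cat > m.py <<'E'
from h import *
from scipy.optimize import least_squares
def plaque(c):
    hsv=cv2.cvtColor(c['pixels'],cv2.COLOR_RGB2HSV)
    m=((hsv[...,0]<14)&(hsv[...,1]>140)&(hsv[...,2]>90)).astype('uint8')
    return m
def fitrect(c,m,seed):
    cs,_=cv2.findContours(cv2.morphologyEx(m,cv2.MORPH_CLOSE,np.ones((5,5))),0,1)
    k=max((q for q in cs if cv2.pointPolygonTest(q,seed,True)>-3),key=cv2.contourArea)
    p=np.array([ray(c,q[0],.016)[:2] for q in k])
    return cv2.minAreaRect((p*1000).astype('float32'))
E
python3 - <<'E'
from m import *
t=dict(np.load('pics/top0.png.npz'));s=dict(np.load('pics/scene0.png.npz'))
print(fitrect(t,plaque(t),(590/1.5625,330/1.5625)))
print(fitrect(s,plaque(s),(215/1.5625,330/1.5625)))
J=[(95,-77,22),(95,77,22),(30,-77,36),(-30,-77,36),(-30,77,36),(30,77,36)]
T=[(331,191),(311,293),(374,196),(415,201),(397,307),(355,299)]
S=[(516,403),(508,320),(467,412),(417,411),(421,313),(465,313)]
def W(v,p):
    a=v[2];return np.array([v[0]+p[0]*np.cos(a)-p[1]*np.sin(a),v[1]+p[0]*np.sin(a)+p[1]*np.cos(a),p[2]])
f=lambda v:np.concatenate([proj(c,W(v,np.array(j)/1000))-(np.array(u)+.5)/1.5625+.5 for c,L in((t,T),(s,S)) for j,u in zip(J,L)])
r=least_squares(f,[.5,.15,1.57]);print(r.x,r.fun.reshape(-1,2).round(1).tolist())
v=r.x
for c,u in((t,(489,212)),(s,(338,404))):
    p=ray(c,np.array(u)/1.5625,.051);a=v[2];d=p[:2]-v[:2]
    print('peg',p,'jig',[d@[np.cos(a),np.sin(a)],d@[-np.sin(a),np.cos(a)]])
for n,p in(('home',(5,0,0)),('mouth',(-66,0,0)),('pivot',(-78,-68,0)),('pegshut',(-78,-8,0))):print(n,W(v,np.array(p)/1000))
for n,u in(('white',(414,156)),('amber',(331,328)),('blue',(455,364))):print(n,ray(t,np.array(u)/1.5625,.045))
E
```

```text
((489.7069091796875, -103.87632751464844), (86.91259765625, 137.27633666992188), 5.984382629394531)
((493.22418212890625, -102.7066421508789), (85.10919952392578, 136.51443481445312), 5.9644927978515625)
[0.57232145 0.17261117 1.40794227] [[-0.3, -0.7], [-0.3, -0.2], [-0.3, -0.8], [-0.2, 0.6], [-0.9, -0.0], [-0.6, 0.3], [0.4, 7.3], [-1.5, -2.3], [0.1, -1.7], [2.0, -1.3], [-1.5, -1.6], [-2.6, -1.5]]
peg [0.62579426 0.02526368 0.051     ] jig [np.float64(-0.1367280510258426), np.float64(-0.07665549224735907)]
peg [0.62808726 0.02814621 0.051     ] jig [np.float64(-0.13351188553577975), np.float64(-0.07845079257205675)]
home [0.57313213 0.17754501 0.        ]
mouth [0.56162053 0.10748444 0.        ]
pivot [0.62677517 0.08461803 0.        ]
pegshut [0.56756906 0.09434614 0.        ]
white [0.7077853  0.13192374 0.045     ]
amber [0.45943619 0.24483892 0.045     ]
blue [0.41181496 0.07131586 0.045     ]
```

```bash
cat > refit.py <<'E'
from m import *
t=dict(np.load('pics/top0.png.npz'));s=dict(np.load('pics/scene0.png.npz'))
J=[(95,-77,22),(95,77,22),(30,-77,36),(-30,-77,36),(-30,77,36),(30,77,36)]
T=[(331,191),(311,293),(374,196),(415,201),(397,307),(355,299)]
S=[None,(508,320),(467,412),(417,411),(421,313),(465,313)]
def W(v,p):
    a=v[2];return np.array([v[0]+p[0]*np.cos(a)-p[1]*np.sin(a),v[1]+p[0]*np.sin(a)+p[1]*np.cos(a),p[2]])
f=lambda v:np.concatenate([proj(c,W(v,np.array(j)/1000))-(np.array(u)+.5)/1.5625+.5 for c,L in((t,T),(s,S)) for j,u in zip(J,L) if u])
r=least_squares(f,[.5,.15,1.57],loss='soft_l1');v=r.x;print(v,r.fun.reshape(-1,2).round(1).tolist())
T0,S0=T,S;S=[None]*6;r=least_squares(f,[.5,.15,1.57]);print('top only',r.x)
np.save('jig.npy',v)
E
cat >> m.py <<'E'
import sys,os
from scipy.spatial.transform import Rotation as R
if os.path.exists('jig.npy'): JV=np.load('jig.npy')
def tojig(p):
    a=JV[2];d=np.array(p[:2])-JV[:2];return np.array([d@[np.cos(a),np.sin(a)],d@[-np.sin(a),np.cos(a)]])
def toworld(p):
    a=JV[2];return JV[:2]+[p[0]*np.cos(a)-p[1]*np.sin(a),p[0]*np.sin(a)+p[1]*np.cos(a)]
def goal(jx,jy,z,hd):  # tool TCP at jig x,y (m), height, heading of tool y rel jig x (deg)
    o=bot.get_obs();Rc=R.from_quat(o['tool_rot']);a=JV[2]+np.radians(hd)
    y=np.array([np.cos(a),np.sin(a),0]);zz=np.array([0,0,-1.]);Rt=R.from_matrix(np.c_[np.cross(y,zz),y,zz])
    w=np.r_[toworld((jx,jy)),z]
    print('shift',(Rc.inv().apply(w-o['eef_pos'])/.5).round(4),'turn',((Rc.inv()*Rt).as_rotvec()/np.pi).round(4),'w',w.round(3))
def stat():
    o=bot.get_obs();y=R.from_quat(o['tool_rot']).as_matrix()[:,1]
    print('t',o['clock'],'jig',tojig(o['eef_pos']).round(4),'z',o['eef_pos'][2].round(4),'hd',np.degrees(np.arctan2(y[1],y[0])-JV[2]).round(2),'F',np.round(o['ft_force'],1),'w',o['grip_width'].round(4))
def ppose(c,seed=None,w=None):
    cs=None
    r=fitrect(c,plaque(c),tuple(map(float,proj(c,w))))
    b=cv2.boxPoints(r)/1000;cen=tojig(np.array(r[0])/1000);e=b[1]-b[0];g=b[2]-b[1];L=e if np.hypot(*e)>np.hypot(*g) else g
    a=np.degrees(np.arctan2(L[1],L[0])-JV[2]);a=(a+90)%180-90
    print('plaque jig',cen.round(4),'yaw',a.round(2),'size',np.round(r[1],1))
E
python3 refit.py
python3 - <<'E'
from m import *
t=dict(np.load('pics/top0.png.npz'));s=dict(np.load('pics/scene0.png.npz'))
for c in (t,s): ppose(c,w=(.49,-.13,.016))
for n,p in(('peg',(.627,.0267)),('white',(.708,.132)),('blue',(.412,.071))):print(n,tojig(p))
stat();goal(-.285,.135,.12,0)
E
```

```text
[0.57390574 0.17227807 1.4002608 ] [[0.1, -1.7], [-0.3, -1.2], [0.2, -1.5], [0.2, 0.0], [-1.0, -0.7], [-0.7, -0.5], [-1.1, -1.4], [-0.1, -0.9], [1.7, -0.6], [-1.3, -1.1], [-2.3, -0.8]]
top only [0.57225245 0.17159466 1.41467088]
plaque jig [-0.2864  0.0361] yaw 15.76 size [ 86.9 137.3]
plaque jig [-0.2847  0.0328] yaw 15.74 size [ 85.1 136.5]
peg [-0.13445568 -0.07703015]
white [-0.01693664 -0.13898469]
blue [-0.12728597  0.14236922]Traceback (most recent call last):
  File "<stdin>", line 5, in <module>
  File "m.py", line 26, in stat
    print('t',o['clock'],'jig',tojig(o['eef_pos']).round(4),'z',o['eef_pos'][2].round(4),'hd',np.degrees(np.arctan2(y[1],y[0])-JV[2]).round(2),'F',np.round(o['ft_force'],1),'w',o['grip_width'].round(4))
                                                                                                                                                                                 ^^^^^^^^^^^^^^^^^^^^^
AttributeError: 'float' object has no attribute 'round'
```

```bash
sed -i "s/o\['grip_width'\].round(4)/round(float(o['grip_width']),4)/" m.py
python3 - <<'E'
import numpy as np;np.save('jig.npy',[.5728,.1720,1.408])
from m import *
stat();goal(-.285,.14,.10,0);goal(-.285,.14,.036,0)
E
```

```text
t 0.1 jig [0.2143 0.3888] z 0.2555 hd -17.31 F [-0.4 -0.5 -1. ] w 0.0853
shift [-0.7721 -0.8048  0.3125] turn [-0.0006 -0.0001 -0.0961] w [ 0.388 -0.087  0.1  ]
shift [-0.7721 -0.8045  0.4405] turn [-0.0006 -0.0001 -0.0961] w [ 0.388 -0.087  0.036]
```

```bash
python3 -m pendant '[-0.386,-0.402,0.05,0,0,-0.05,1, -0.772,-0.804,0.1,0,0,-0.096,1, -0.772,-0.804,0.1,0,0,-0.096,1, -0.772,-0.804,0.1,0,0,-0.096,1, -0.772,-0.804,0.1,0,0,-0.096,1, -0.772,-0.804,0.1,0,0,-0.096,1, -0.772,-0.804,0.1,0,0,-0.096,1, -0.772,-0.804,0.1,0,0,-0.096,1, -0.772,-0.804,0.1,0,0,-0.096,1, -0.772,-0.804,0.1,0,0,-0.096,1]'; python3 -c "
from m import *
stat();goal(-.285,.14,.06,0)"
```

```text
clock: 0.93
eef_pos: [0.3458, 0.0513, 0.2191]
tool_rot: [0.081, 0.997, 0.0, 0.0]
ft_force: [0.9, 0.8, 0.2]
grip_width: 0.0855
grasp_force: 0.0
t 0.9333 jig [-0.1559  0.2044] z 0.2191 hd 0.0 F [0.9 0.8 0.2] w 0.0855
shift [-0.1287 -0.2582  0.3183] turn [0.     0.0001 0.    ] w [ 0.388 -0.087  0.06 ]
```

```bash
python3 -m pendant '[-0.065,-0.13,0.05,0,0,0,1, -0.129,-0.258,0.1,0,0,0,1, -0.129,-0.258,0.1,0,0,0,1, -0.129,-0.258,0.18,0,0,0,1, -0.129,-0.258,0.25,0,0,0,1, -0.129,-0.258,0.3,0,0,0,1, -0.129,-0.258,0.34,0,0,0,1, -0.129,-0.258,0.366,0,0,0,1, -0.129,-0.258,0.366,0,0,0,1, -0.129,-0.258,0.366,0,0,0,1]'
python3 - <<'E'
from m import *
stat()
c=snap('scene','s1.png');im=cv2.imread('pics/s1.png')
u=proj(c,[.388,-.087,.04]).astype(int);print(u)
cv2.imwrite('pics/s1c.png',cv2.resize(im[max(0,u[1]-70):u[1]+80,max(0,u[0]-100):u[0]+100],None,fx=4,fy=4,interpolation=cv2.INTER_CUBIC))
E
```

```text
clock: 1.77
eef_pos: [0.3878, -0.0844, 0.0357]
tool_rot: [0.082, 0.997, 0.0, -0.001]
ft_force: [0.5, 0.1, 0.8]
grip_width: 0.0855
grasp_force: 0.0
t 1.7667 jig [-0.2829  0.141 ] z 0.0357 hd -0.03 F [0.5 0.1 0.8] w 0.0855
[156 174]
```

View pics/s1c.png

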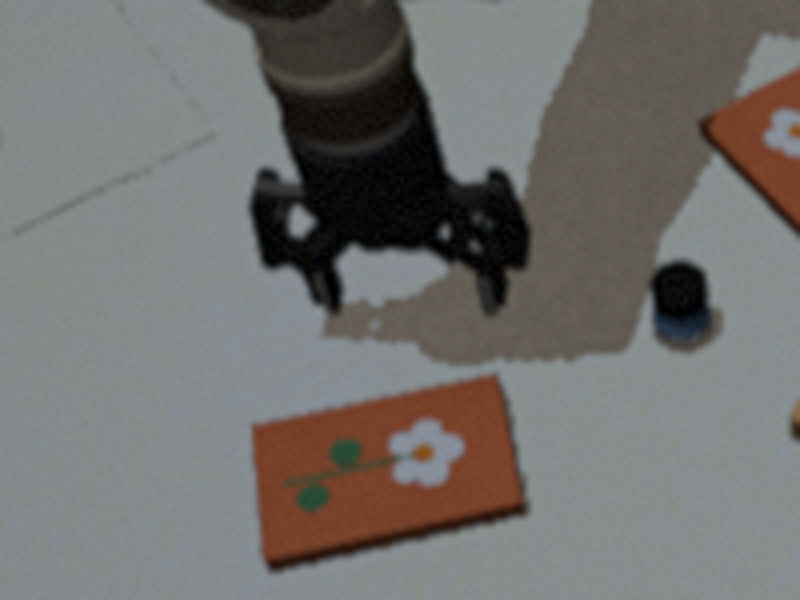

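```bash
python3 - <<'E'
from m import *
c=dict(np.load('pics/s1.png.npz'))
for u in((140,181.5),(178.5,182)):
  for z in(0,.01,.02,.03): print(u,z,tojig(ray(c,u,z)).round(4))
E
python3 -m pendant '[0,0,0.004,0,0,0,1, 0,0,0.008,0,0,0,1, 0,0,0.010,0,0,0,1, 0,0,0.012,0,0,0,1, 0,0,0.014,0,0,0,1, 0,0,0.016,0,0,0,1, 0,0,0.016,0,0,0,1, 0,0,0.016,0,0,0,1, 0,0,0.016,0,0,0,1, 0,0,0.016,0,0,0,1]'
```

```text
(140, 181.5) 0 [-0.3342  0.152 ]
(140, 181.5) 0.01 [-0.3306  0.1443]
(140, 181.5) 0.02 [-0.327   0.1367]
(140, 181.5) 0.03 [-0.3235  0.129 ]
(178.5, 182) 0 [-0.2414  0.1508]
(178.5, 182) 0.01 [-0.239   0.1431]
(178.5, 182) 0.02 [-0.2366  0.1355]
(178.5, 182) 0.03 [-0.2342  0.1278]
clock: 2.65
eef_pos: [0.3888, -0.0846, 0.0284]
tool_rot: [0.082, 0.997, -0.0, 0.0]
ft_force: [0.5, -0.2, 0.4]
grip_width: 0.0852
grasp_force: 0.0
```

```bash
python3 -m pendant '[0,0,0.004,0,0,0,1, 0,0,0.008,0,0,0,1, 0,0,0.010,0,0,0,1, 0,0,0.012,0,0,0,1, 0,0,0.014,0,0,0,1, 0,0,0.016,0,0,0,1, 0,0,0.018,0,0,0,1, 0,0,0.02,0,0,0,1, 0,0,0.02,0,0,0,1, 0,0,0.02,0,0,0,1]'; python3 -c "
from m import *
stat();goal(-.285,.07,.019,0);goal(-.285,.058,.019,0)"
```

```text
clock: 3.48
eef_pos: [0.3887, -0.0845, 0.0183]
tool_rot: [0.082, 0.997, 0.0, -0.0]
ft_force: [0.1, -0.1, 0.9]
grip_width: 0.0853
grasp_force: 0.0
t 3.4833 jig [-0.283  0.14 ] z 0.0183 hd -0.02 F [ 0.1 -0.1  0.9] w 0.0853
shift [-0.1401 -0.004  -0.0014] turn [ 0.     -0.     -0.0001] w [ 0.458 -0.098  0.019]
shift [-0.1641 -0.004  -0.0014] turn [ 0.     -0.     -0.0001] w [ 0.469 -0.1    0.019]
```

```bash
python3 -m pendant '[-0.02,0,0,0,0,0,1, -0.04,0,0,0,0,0,1, -0.06,0,0,0,0,0,1, -0.07,0,0,0,0,0,1, -0.08,0,0,0,0,0,1, -0.09,0,0,0,0,0,1, -0.1,0,0,0,0,0,1, -0.11,0,0,0,0,0,1, -0.12,0,0,0,0,0,1, -0.12,0,0,0,0,0,1]'
python3 - <<'E'
from m import *
stat()
c=snap('top','t2.png');ppose(c,w=(.515,-.14,.016));c=snap('scene','s2.png');ppose(c,w=(.52,-.14,.016))
E
```

```text
clock: 4.32
eef_pos: [0.4496, -0.0947, 0.0185]
tool_rot: [0.082, 0.997, -0.0, 0.001]
ft_force: [0.8, 0.1, 0.4]
grip_width: 0.0855
grasp_force: 0.0
t 4.3167 jig [-0.2831  0.0784] z 0.0185 hd -0.03 F [0.8 0.1 0.4] w 0.0855
plaque jig [-0.2801  0.0148] yaw 2.34 size [112.2  74.4]
plaque jig [-0.2914  0.0169] yaw 2.39 size [136.1  88. ]
```

```bash
python3 -m pendant '[-0.006,0,0,0,0,0,1, -0.012,0,0,0,0,0,1, -0.018,0,0,0,0,0,1, -0.024,0,0,0,0,0,1, -0.028,0,0,0,0,0,1, -0.032,0,0,0,0,0,1, -0.034,0,0,0,0,0,1, -0.034,0,0,0,0,0,1, -0.034,0,0,0,0,0,1, -0.034,0,0,0,0,0,1]';python3 -m pendant '[0.03,0,0,0,0,0,1, 0.06,0,0,0,0,0,1, 0.1,0,0,0,0,0,1, 0.1,0,-0.05,0,0,0,1, 0.1,0,-0.1,0,0,0,1, 0.1,0,-0.15,0,0,0,1, 0.1,0,-0.15,0,0,0,1, 0.1,0,-0.15,0,0,0,1, 0.1,0,-0.15,0,0,0,1, 0.1,0,-0.15,0,0,0,1]'
python3 - <<'E'
from m import *
stat()
c=snap('top','t3.png');ppose(c,w=(.515,-.14,.016));c=snap('scene','s3.png');ppose(c,w=(.55,-.14,.016))
goal(-.42,0,.1,-90);goal(-.42,0,.1,90)
E
```

```text
clock: 5.25
eef_pos: [0.4652, -0.0972, 0.0184]
tool_rot: [0.082, 0.997, -0.0, 0.0]
ft_force: [-0.8, -0.0, -0.7]
grip_width: 0.0854
grasp_force: 0.3
clock: 6.08
eef_pos: [0.4148, -0.0888, 0.0925]
tool_rot: [0.081, 0.997, 0.0, -0.001]
ft_force: [0.2, -0.4, -0.3]
grip_width: 0.0853
grasp_force: 0.0
t 6.0833 jig [-0.2829  0.1136] z 0.0925 hd -0.02 F [ 0.2 -0.4 -0.3] w 0.0853
plaque jig [-0.2946  0.0075] yaw -0.0 size [137.2  87.5]
plaque jig [-0.2932  0.003 ] yaw -0.16 size [136.3  87. ]
shift [-0.2278 -0.274  -0.0159] turn [-0.0005 -0.0006  0.4999] w [ 0.505 -0.242  0.1  ]
shift [-0.2278 -0.274  -0.0159] turn [ 6.000e-04 -5.000e-04 -5.001e-01] w [ 0.505 -0.242  0.1  ]
```

```bash
python3 -m pendant '[-0.02,-0.08,-0.02,0,0,0.039,0.5, -0.04,-0.16,-0.02,0,0,0.078,0.5, -0.1,-0.24,-0.02,0,0,0.117,0.5, -0.17,-0.274,-0.02,0,0,0.156,0.5, -0.228,-0.274,-0.02,0,0,0.195,0.5, -0.228,-0.274,-0.02,0,0,0.234,0.5, -0.228,-0.274,-0.02,0,0,0.273,0.5, -0.228,-0.274,-0.02,0,0,0.312,0.5, -0.228,-0.274,-0.02,0,0,0.351,0.5, -0.228,-0.274,-0.02,0,0,0.39,0.5]'; python3 -c "
from m import *
stat();goal(-.41,0.003,.04,-90);goal(-.41,.003,.026,-90)"
```

```text
clock: 7.02
eef_pos: [0.5051, -0.2424, 0.1018]
tool_rot: [0.642, 0.767, -0.0, -0.001]
ft_force: [-0.8, -0.4, -0.3]
grip_width: 0.0433
grasp_force: 0.0
t 7.0167 jig [-4.199e-01 -3.000e-04] z 0.1018 hd -70.57 F [-0.8 -0.4 -0.3] w 0.0433
shift [0.0207 0.0006 0.1236] turn [-0.0008 -0.0004  0.1079] w [ 0.503 -0.232  0.04 ]
shift [0.0206 0.0006 0.1516] turn [-0.0008 -0.0004  0.1079] w [ 0.503 -0.232  0.026]
```

```bash
python3 -m pendant '[0,0.006,0.02,0,0,0.039,0.5, 0,0.006,0.05,0,0,0.078,0.5, 0,0.006,0.08,0,0,0.108,0.5, 0,0.006,0.1,0,0,0.108,0.5, 0,0.006,0.11,0,0,0.108,0.5, 0,0.006,0.12,0,0,0.108,0.5, 0,0.006,0.126,0,0,0.108,0.5, 0,0.006,0.132,0,0,0.108,0.5, 0,0.006,0.132,0,0,0.108,0.5, 0,0.006,0.132,0,0,0.108,0.5]'
python3 - <<'E'
from m import *
stat();goal(-.42,0,.026,-90)
c=snap('scene','s4.png');im=cv2.imread('pics/s4.png')
u=proj(c,[*toworld((-.41,0)),.03]).astype(int);a=max(0,u[1]-75);b=max(0,u[0]-100);print(u,a,b)
cv2.imwrite('pics/s4c.png',cv2.resize(im[a:a+150,b:b+200],None,fx=4,fy=4,interpolation=cv2.INTER_CUBIC))
E
```

```text
clock: 7.85
eef_pos: [0.5088, -0.2422, 0.0377]
tool_rot: [0.76, 0.65, 0.0, 0.0]
ft_force: [0.5, 0.3, 0.4]
grip_width: 0.0428
grasp_force: 0.0
t 7.85 jig [-0.4191 -0.004 ] z 0.0377 hd -89.64 F [0.5 0.3 0.4] w 0.0428
shift [-0.0017 -0.0081  0.0234] turn [0.0002 0.0001 0.002 ] w [ 0.505 -0.242  0.026]
[ 89 229] 154 0
```

View pics/s4c.png

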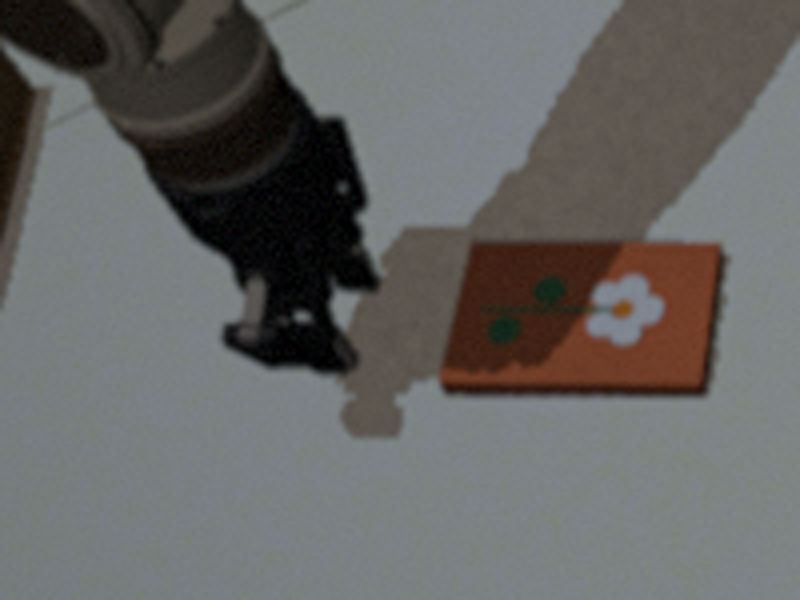

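The crop shows the two fingertips, about 40 px apart, behind the plaque's near end with nothing between them. The plaque lies straight. I'll lower the tips and push.

```bash
python3 -m pendant '[0,-0.004,0.005,0,0,0,0.5, 0,-0.008,0.01,0,0,0,0.5, 0,-0.01,0.015,0,0,0,0.5, 0,-0.01,0.019,0,0,0,0.5, 0,-0.01,0.023,0,0,0,0.5, 0.02,-0.01,0.023,0,0,0,0.5, 0.04,-0.01,0.023,0,0,0,0.5, 0.06,-0.01,0.023,0,0,0,0.5, 0.08,-0.01,0.023,0,0,0,0.5, 0.08,-0.01,0.023,0,0,0,0.5]'
python3 - <<'E'
from m import *
stat()
for n in('top','scene'):
    c=snap(n,n+'5.png');ppose(c,w=(*toworld((-.29,0)),.016))
E
```

```text
clock: 8.73
eef_pos: [0.5103, -0.1994, 0.0259]
tool_rot: [0.759, 0.651, 0.0, -0.0]
ft_force: [-0.0, 0.4, 0.2]
grip_width: 0.0426
grasp_force: 0.0
t 8.7333 jig [-0.3766  0.0015] z 0.0259 hd -89.49 F [-0.   0.4  0.2] w 0.0426Traceback (most recent call last):
  File "<stdin>", line 4, in <module>
  File "m.py", line 29, in ppose
    r=fitrect(c,plaque(c),tuple(map(float,proj(c,w))))
  File "m.py", line 9, in fitrect
    k=max((q for q in cs if cv2.pointPolygonTest(q,seed,True)>-3),key=cv2.contourArea)
ValueError: max() iterable argument is empty
```

```bash
python3 -m pendant '[0.01,0,0,0,0,0,0.5, 0.03,0,0,0,0,0,0.5, 0.05,0,0,0,0,0,0.5, 0.07,0,0,0,0,0,0.5, 0.09,0,0,0,0,0,0.5, 0.11,0,0,0,0,0,0.5, 0.13,0,0,0,0,0,0.5, 0.15,0,0,0,0,0,0.5, 0.16,0,0,0,0,0,0.5, 0.16,0,0,0,0,0,0.5]'
python3 - <<'E'
from m import *
stat()
c=snap('scene','s6.png');im=cv2.imread('pics/s6.png')
cv2.imwrite('pics/s6c.png',cv2.resize(im[150:310,60:345],None,fx=2.8,fy=2.8,interpolation=cv2.INTER_CUBIC))
E
```

```text
clock: 9.62
eef_pos: [0.5225, -0.1208, 0.0258]
tool_rot: [0.76, 0.65, 0.001, -0.001]
ft_force: [0.5, 1.0, -0.1]
grip_width: 0.0426
grasp_force: 0.0
t 9.6167 jig [-0.2971  0.0021] z 0.0258 hd -89.54 F [ 0.5  1.  -0.1] w 0.0426
```

View pics/s6c.png

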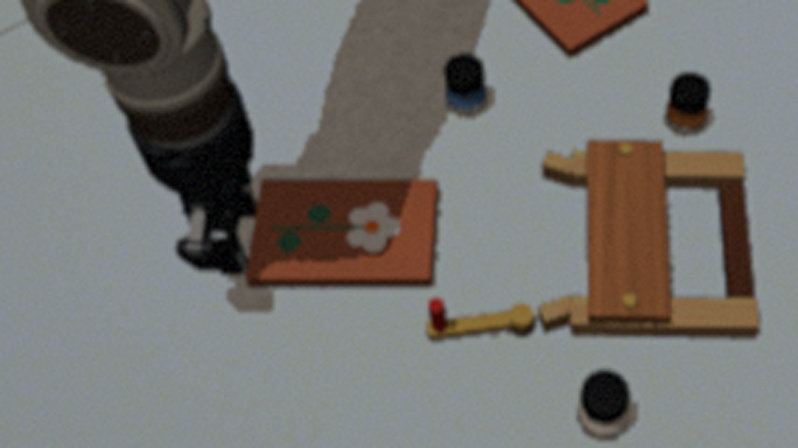

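The plaque is straight in front of the fingers. Its front corners are at crop (438,181) and (433,283), heading between the rails, and the latch and jars are clear.

```bash
python3 - <<'E'
from m import *
c=dict(np.load('pics/s6.png.npz'))
for u in((438,181),(433,278),(250,278),(262,181)): print(tojig(ray(c,(60+u[0]/2.8,150+u[1]/2.8),.016)).round(4))
print('rails');
for u in((545,153),(541,310)): print(tojig(ray(c,(60+u[0]/2.8,150+u[1]/2.8),.022)).round(4))
E
python3 -m pendant '[0.01,0,0,0,0,0,0.5, 0.03,0,0,0,0,0,0.5, 0.05,0,0,0,0,0,0.5, 0.07,0,0,0,0,0,0.5, 0.09,0,0,0,0,0,0.5, 0.11,0,0,0,0,0,0.5, 0.13,0,0,0,0,0,0.5, 0.14,0,0,0,0,0,0.5, 0.14,0,0,0,0,0,0.5, 0.14,0,0,0,0,0,0.5]'
```

```text
[-0.143   0.0477]
[-0.1416 -0.0386]
[-0.2787 -0.0393]
[-0.2826  0.0471]
rails
[-0.0585  0.0707]
[-0.0606 -0.0676]
clock: 10.5
eef_pos: [0.5336, -0.0528, 0.026]
tool_rot: [0.76, 0.65, 0.0, -0.0]
ft_force: [-0.0, -0.1, -0.1]
grip_width: 0.0429
grasp_force: 0.0
```

```bash
python3 -m pendant '[0.01,0,0,0,0,0,0.5, 0.025,0,0,0,0,0,0.5, 0.04,0,0,0,0,0,0.5, 0.055,0,0,0,0,0,0.5, 0.07,0,0,0,0,0,0.5, 0.085,0,0,0,0,0,0.5, 0.1,0,0,0,0,0,0.5, 0.11,0,0,0,0,0,0.5, 0.12,0,0,0,0,0,0.5, 0.12,0,0,0,0,0,0.5]';python3 - <<'E'
from m import *
stat()
c=snap('scene','s7.png');im=cv2.imread('pics/s7.png')
cv2.imwrite('pics/s7c.png',cv2.resize(im[150:310,100:345],None,fx=3.2,fy=3.2,interpolation=cv2.INTER_CUBIC))
E
```

```text
clock: 11.33
eef_pos: [0.5429, 0.0071, 0.0258]
tool_rot: [0.76, 0.65, 0.001, -0.0]
ft_force: [-0.3, 0.4, -0.8]
grip_width: 0.0425
grasp_force: 0.0
t 11.3333 jig [-0.1676  0.0027] z 0.0258 hd -89.58 F [-0.3  0.4 -0.8] w 0.0425
```

View pics/s7c.png

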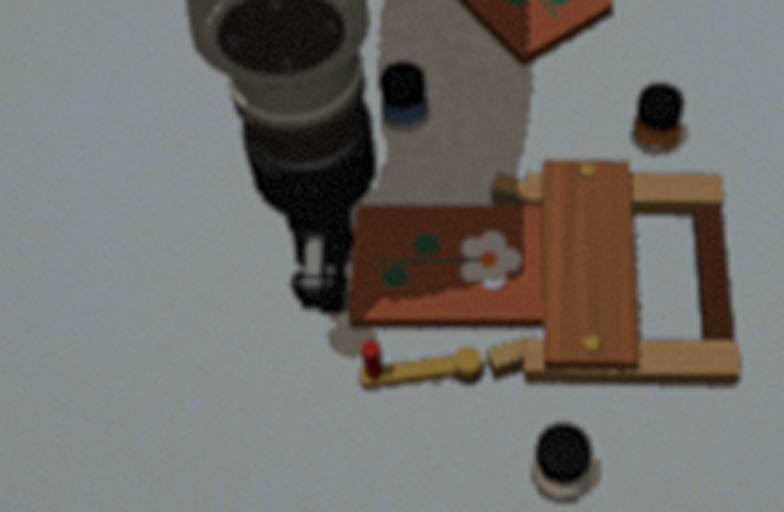

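The plaque has entered the channel and its front is under the bridge at crop x≈545, straight between the rails. The peg is at (370,355), clear of the fingers.

```bash
python3 -m pendant '[0.01,0,0,0,0,0,0.5, 0.025,0,0,0,0,0,0.5, 0.04,0,0,0,0,0,0.5, 0.055,0,0,0,0,0,0.5, 0.07,0,0,0,0,0,0.5, 0.085,0,0,0,0,0,0.5, 0.1,0,0,0,0,0,0.5, 0.12,0,0,0,0,0,0.5, 0.14,0,0,0,0,0,0.5, 0.14,0,0,0,0,0,0.5]';python3 -m pendant '[0.005,0,0,0,0,0,0.5, 0.01,0,0,0,0,0,0.5, 0.015,0,0,0,0,0,0.5, 0.02,0,0,0,0,0,0.5, 0.025,0,0,0,0,0,0.5, 0.03,0,0,0,0,0,0.5, 0.03,0,0,0,0,0,0.5, 0.03,0,0,0,0,0,0.5, 0.03,0,0,0,0,0,0.5, 0.03,0,0,0,0,0,0.5]';python3 -c "
from m import *
stat()"
```

```text
clock: 12.22
eef_pos: [0.5541, 0.0775, 0.0259]
tool_rot: [0.759, 0.651, 0.001, -0.001]
ft_force: [0.3, 0.5, -0.7]
grip_width: 0.0428
grasp_force: 0.0
clock: 13.05
eef_pos: [0.5559, 0.09, 0.0259]
tool_rot: [0.76, 0.65, 0.0, -0.0]
ft_force: [1.3, -0.3, -0.2]
grip_width: 0.0426
grasp_force: 0.0
t 13.05 jig [-0.0837  0.0033] z 0.0259 hd -89.64 F [ 1.3 -0.3 -0.2] w 0.0426
```

```bash
python3 -m pendant '[0.002,0,0,0,0,0,0.5, 0.004,0,0,0,0,0,0.5, 0.006,0,0,0,0,0,0.5, 0.008,0,0,0,0,0,0.5, 0.01,0,0,0,0,0,0.5, 0.01,0,0,0,0,0,0.5, 0.01,0,0,0,0,0,0.5, 0.01,0,0,0,0,0,0.5, 0.01,0,0,0,0,0,0.5, 0.01,0,0,0,0,0,0.5]';python3 -c "
from m import *
stat()"; python3 -m pendant '[0.002,0,0,0,0,0,0.5, 0.004,0,0,0,0,0,0.5, 0.006,0,0,0,0,0,0.5, 0.006,0,0,0,0,0,0.5, 0.006,0,0,0,0,0,0.5, 0.006,0,0,0,0,0,0.5, 0.006,0,0,0,0,0,0.5, 0.006,0,0,0,0,0,0.5, 0.006,0,0,0,0,0,0.5, 0.006,0,0,0,0,0,0.5]';python3 - <<'E'
from m import *
stat()
c=snap('scene','s8.png');im=cv2.imread('pics/s8.png')
cv2.imwrite('pics/s8c.png',cv2.resize(im[180:300,180:350],None,fx=4.5,fy=4.5,interpolation=cv2.INTER_CUBIC))
E
```

```text
clock: 13.88
eef_pos: [0.5569, 0.0947, 0.0258]
tool_rot: [0.76, 0.65, 0.0, -0.0]
ft_force: [0.2, -3.0, -0.1]
grip_width: 0.0427
grasp_force: 0.8
t 13.8833 jig [-0.0789  0.0032] z 0.0258 hd -89.66 F [ 0.2 -3.  -0.1] w 0.0427
clock: 14.72
eef_pos: [0.5573, 0.0976, 0.0259]
tool_rot: [0.76, 0.65, 0.0, -0.0]
ft_force: [0.6, -2.1, -0.3]
grip_width: 0.0425
grasp_force: 0.8
t 14.7167 jig [-0.0759  0.0033] z 0.0259 hd -89.65 F [ 0.6 -2.1 -0.3] w 0.0425
```

View pics/s8c.png

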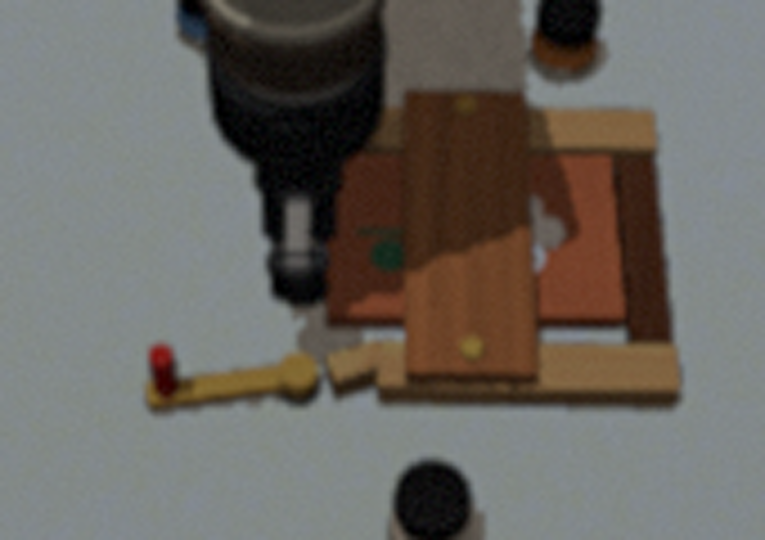

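The plaque's far edge, at crop x≈615–625, is right at the dark stop. I'll press on until the force rises.

```bash
python3 -m pendant '[0.001,0,0,0,0,0,0.5, 0.002,0,0,0,0,0,0.5, 0.003,0,0,0,0,0,0.5, 0.004,0,0,0,0,0,0.5, 0.005,0,0,0,0,0,0.5, 0.006,0,0,0,0,0,0.5, 0.006,0,0,0,0,0,0.5, 0.006,0,0,0,0,0,0.5, 0.006,0,0,0,0,0,0.5, 0.006,0,0,0,0,0,0.5]';python3 -c "
from m import *
stat()"
```

```text
clock: 15.6
eef_pos: [0.5575, 0.0991, 0.0259]
tool_rot: [0.761, 0.649, -0.001, 0.001]
ft_force: [-0.9, -6.3, 1.1]
grip_width: 0.0426
grasp_force: 3.2
t 15.6 jig [-0.0744  0.0033] z 0.0259 hd -89.73 F [-0.9 -6.3  1.1] w 0.0426
```

```bash
python3 -m pendant '[0.001,0,0,0,0,0,0.5, 0.002,0,0,0,0,0,0.5, 0.003,0,0,0,0,0,0.5, 0.004,0,0,0,0,0,0.5, 0.005,0,0,0,0,0,0.5, 0.005,0,0,0,0,0,0.5, 0.005,0,0,0,0,0,0.5, 0.005,0,0,0,0,0,0.5, 0.005,0,0,0,0,0,0.5, 0.005,0,0,0,0,0,0.5]';python3 -c "
from m import *
stat()"
```

```text
clock: 16.43
eef_pos: [0.5575, 0.0994, 0.0258]
tool_rot: [0.761, 0.648, -0.003, 0.002]
ft_force: [-1.9, -13.0, 4.8]
grip_width: 0.0425
grasp_force: 6.1
t 16.4333 jig [-0.0741  0.0033] z 0.0258 hd -89.84 F [ -1.9 -13.    4.8] w 0.0425
```

```bash
python3 -m pendant '[-0.02,0,0,0,0,0,0.5, -0.06,0,0,0,0,0,0.5, -0.1,0,0,0,0,0,0.5, -0.14,0,-0.04,0,0,0,0.5, -0.14,0,-0.1,0,0,0,0.3, -0.14,0,-0.16,0,0,0,0, -0.14,0,-0.2,0,0,0,0, -0.14,0,-0.2,0,0,0,0, -0.14,0,-0.2,0,0,0,0, -0.14,0,-0.2,0,0,0,0]';python3 - <<'E'
from m import *
stat();goal(-.134,-.13,.125,9);goal(-.134,-.13,.125,-9)
c=snap('scene','s9.png');im=cv2.imread('pics/s9.png')
cv2.imwrite('pics/s9c.png',cv2.resize(im[180:300,180:350],None,fx=4.5,fy=4.5,interpolation=cv2.INTER_CUBIC))
E
```

```text
clock: 17.27
eef_pos: [0.5465, 0.0343, 0.1251]
tool_rot: [0.76, 0.65, -0.0, -0.001]
ft_force: [-0.4, 0.3, -0.3]
grip_width: -0.0002
grasp_force: 0.0
t 17.2667 jig [-0.1401  0.0036] z 0.1251 hd -89.62 F [-0.4  0.3 -0.3] w -0.0002
shift [ 1.050e-02  2.673e-01 -1.000e-04] turn [-0.     -0.0006 -0.5479] w [0.679 0.019 0.125]
shift [ 1.050e-02  2.673e-01 -1.000e-04] turn [-1.000e-04 -5.000e-04 -4.479e-01] w [0.679 0.019 0.125]
```

View pics/s9c.png

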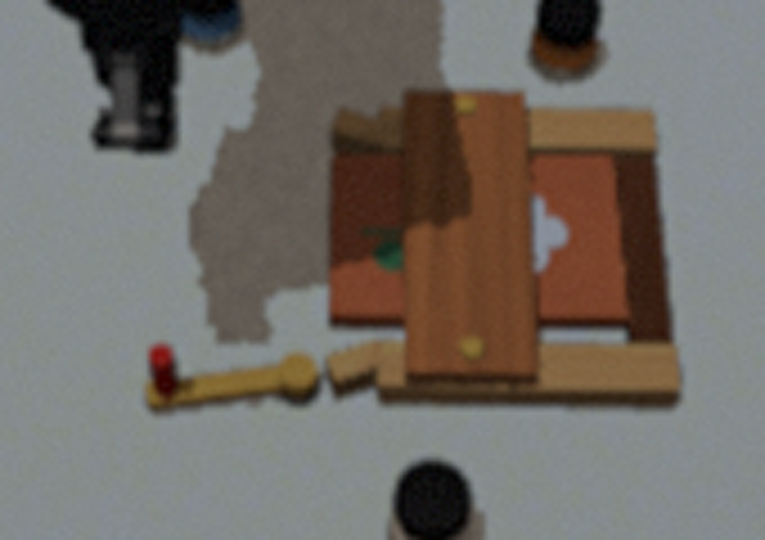

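The plaque touches the stop along its whole far end, at crop x≈615–630. The latch peg is at (163,370), still open. Next I'll go behind the peg.

```bash
python3 -m pendant '[0.01,0.06,0,0,0,-0.039,0, 0.01,0.12,0,0,0,-0.078,0, 0.01,0.18,0,0,0,-0.117,0, 0.01,0.24,0,0,0,-0.156,0, 0.01,0.26,0,0,0,-0.195,0, 0.01,0.26,0,0,0,-0.234,0, 0.01,0.26,0,0,0,-0.273,0, 0.01,0.26,0,0,0,-0.312,0, 0.01,0.26,0,0,0,-0.351,0, 0.01,0.26,0,0,0,-0.39,0]';python3 -c "
from m import *
stat();goal(-.134,-.122,.052,0)"
```

```text
clock: 18.15
eef_pos: [0.6752, 0.0188, 0.1232]
tool_rot: [0.245, 0.969, -0.0, -0.002]
ft_force: [0.0, 0.1, -0.1]
grip_width: -0.0003
grasp_force: 0.0
t 18.15 jig [-0.1346 -0.1259] z 0.1232 hd -19.09 F [ 0.   0.1 -0.1] w -0.0003
shift [ 0.0072 -0.0012  0.1423] turn [-0.0003 -0.0014 -0.106 ] w [0.671 0.02  0.052]
```

```bash
python3 -m pendant '[0,0,0.02,0,0,-0.039,0, 0,0,0.05,0,0,-0.078,0, 0.007,0,0.08,0,0,-0.106,0, 0.007,0,0.11,0,0,-0.106,0, 0.007,0,0.125,0,0,-0.106,0, 0.007,0,0.135,0,0,-0.106,0, 0.007,0,0.142,0,0,-0.106,0, 0.007,0,0.142,0,0,-0.106,0, 0.007,0,0.142,0,0,-0.106,0, 0.007,0,0.142,0,0,-0.106,0]';python3 - <<'E'
from m import *
stat()
o=bot.get_obs();Rc=R.from_quat(o['tool_rot'])
for th in range(-10,100,5):
    a=np.radians(th);peg=np.array([-.078-.06*np.cos(a),-.068+.06*np.sin(a)]);p=peg-.017*np.array([np.sin(a),np.cos(a)])
    w=np.r_[toworld(p),o['eef_pos'][2]]
    print(th,p.round(4),(Rc.inv().apply(w-o['eef_pos'])/.5).round(3)[:2],round(th/180,3))
E
```

```text
clock: 18.98
eef_pos: [0.674, 0.0201, 0.0558]
tool_rot: [0.085, 0.996, 0.0, 0.001]
ft_force: [0.1, -0.3, 0.9]
grip_width: -0.0005
grasp_force: 0.0
t 18.9833 jig [-0.1335 -0.1245] z 0.0558 hd -0.39 F [ 0.1 -0.3  0.9] w -0.0005
-10 [-0.1341 -0.0952] [ 0.059 -0.002] -0.056
-5 [-0.1363 -0.0902] [ 0.069 -0.006] -0.028
0 [-0.138 -0.085] [ 0.079 -0.01 ] 0.0
5 [-0.1393 -0.0797] [ 0.09  -0.012] 0.028
10 [-0.14   -0.0743] [ 0.1   -0.014] 0.056
15 [-0.1404 -0.0689] [ 0.111 -0.014] 0.083
20 [-0.1402 -0.0635] [ 0.122 -0.014] 0.111
25 [-0.1396 -0.0581] [ 0.133 -0.013] 0.139
30 [-0.1385 -0.0527] [ 0.143 -0.011] 0.167
35 [-0.1369 -0.0475] [ 0.154 -0.008] 0.194
40 [-0.1349 -0.0425] [ 0.164 -0.004] 0.222
45 [-0.1324 -0.0376] [0.174 0.001] 0.25
50 [-0.1296 -0.033 ] [0.183 0.007] 0.278
55 [-0.1263 -0.0286] [0.192 0.013] 0.306
60 [-0.1227 -0.0245] [0.2  0.02] 0.333
65 [-0.1188 -0.0208] [0.208 0.028] 0.361
70 [-0.1145 -0.0174] [0.214 0.037] 0.389
75 [-0.1099 -0.0144] [0.22  0.046] 0.417
80 [-0.1052 -0.0119] [0.226 0.055] 0.444
85 [-0.1002 -0.0097] [0.23  0.065] 0.472
90 [-0.095 -0.008] [0.234 0.075] 0.5
95 [-0.0897 -0.0067] [0.236 0.086] 0.528
```

```bash
python3 -m pendant '[0.03,-0.003,0,0,0,-0.01,0, 0.05,-0.005,0,0,0,-0.01,0, 0.069,-0.006,0,0,0,-0.01,0, 0.079,-0.01,0,0,0,0,0, 0.09,-0.012,0,0,0,0.028,0, 0.1,-0.014,0,0,0,0.056,0, 0.111,-0.014,0,0,0,0.083,0, 0.122,-0.014,0,0,0,0.111,0, 0.133,-0.013,0,0,0,0.139,0, 0.143,-0.011,0,0,0,0.167,0]';python3 - <<'E'
from m import *
stat()
o=bot.get_obs();Rc=R.from_quat(o['tool_rot'])
y=Rc.as_matrix()[:,1];hd=np.degrees(np.arctan2(y[1],y[0])-JV[2])
for th in range(30,100,5):
    a=np.radians(th);peg=np.array([-.078-.06*np.cos(a),-.068+.06*np.sin(a)]);p=peg-.017*np.array([np.sin(a),np.cos(a)])
    w=np.r_[toworld(p),o['eef_pos'][2]]
    print(th,p.round(4),(Rc.inv().apply(w-o['eef_pos'])/.5).round(3)[:2],round((th+hd)/180,3))
c=snap('scene','s10.png');im=cv2.imread('pics/s10.png')
cv2.imwrite('pics/s10c.png',cv2.resize(im[180:300,180:350],None,fx=4.5,fy=4.5,interpolation=cv2.INTER_CUBIC))
E
```

```text
clock: 19.82
eef_pos: [0.6026, 0.0263, 0.0562]
tool_rot: [0.342, 0.94, 0.0, 0.001]
ft_force: [-0.4, -1.0, 0.2]
grip_width: -0.0001
grasp_force: 0.5
t 19.8167 jig [-0.1389 -0.053 ] z 0.0562 hd -30.72 F [-0.4 -1.   0.2] w -0.0001
30 [-0.1385 -0.0527] [0.001 0.   ] -0.004
35 [-0.1369 -0.0475] [ 0.012 -0.002] 0.024
40 [-0.1349 -0.0425] [ 0.022 -0.004] 0.052
45 [-0.1324 -0.0376] [ 0.033 -0.005] 0.079
50 [-0.1296 -0.033 ] [ 0.044 -0.004] 0.107
55 [-0.1263 -0.0286] [ 0.055 -0.003] 0.135
60 [-0.1227 -0.0245] [ 0.066 -0.001] 0.163
65 [-0.1188 -0.0208] [0.076 0.002] 0.19
70 [-0.1145 -0.0174] [0.086 0.006] 0.218
75 [-0.1099 -0.0144] [0.096 0.01 ] 0.246
80 [-0.1052 -0.0119] [0.105 0.016] 0.274
85 [-0.1002 -0.0097] [0.114 0.022] 0.302
90 [-0.095 -0.008] [0.122 0.03 ] 0.329
95 [-0.0897 -0.0067] [0.13  0.037] 0.357
```

View pics/s10c.png

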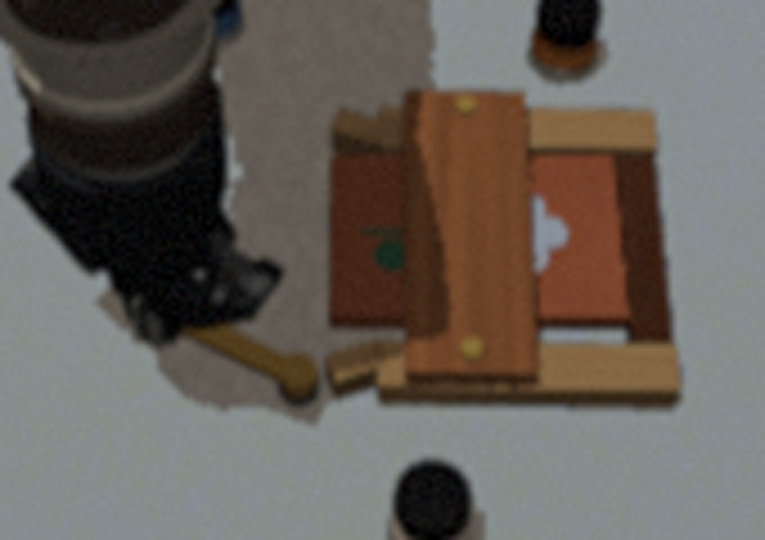

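The bar has swung to about 30–35° with the finger behind the peg, and the plaque has not moved. Continuing along the arc.

```bash
python3 -m pendant '[0.012,-0.002,0,0,0,0.024,0, 0.022,-0.004,0,0,0,0.052,0, 0.033,-0.005,0,0,0,0.079,0, 0.044,-0.004,0,0,0,0.107,0, 0.055,-0.003,0,0,0,0.135,0, 0.066,-0.001,0,0,0,0.163,0, 0.076,0.002,0,0,0,0.19,0, 0.086,0.006,0,0,0,0.218,0, 0.096,0.01,0,0,0,0.246,0, 0.105,0.016,0,0,0,0.274,0]';python3 - <<'E'
from m import *
stat();
goal(-.1002,-.0097,.056,-85);goal(-.095,-.008,.056,-90);goal(-.091,-.008,.056,-90)
E
```

```text
clock: 20.7
eef_pos: [0.5671, 0.0663, 0.0558]
tool_rot: [0.702, 0.712, 0.0, 0.001]
ft_force: [-0.4, -0.2, 0.2]
grip_width: 0.0
grasp_force: 0.5
t 20.7 jig [-0.1052 -0.0115] z 0.0558 hd -79.93 F [-0.4 -0.2  0.2] w 0.0
shift [ 0.0104 -0.0019 -0.0004] turn [0.0005 0.0001 0.0282] w [0.566 0.072 0.056]
shift [ 0.0213 -0.0034 -0.0004] turn [0.0005 0.0001 0.056 ] w [0.565 0.077 0.056]
shift [ 0.0292 -0.002  -0.0004] turn [0.0005 0.0001 0.056 ] w [0.566 0.081 0.056]
```

```bash
python3 -m pendant '[0.005,-0.001,0,0,0,0.014,0, 0.01,-0.002,0,0,0,0.028,0, 0.015,-0.003,0,0,0,0.042,0, 0.021,-0.003,0,0,0,0.056,0, 0.024,-0.003,0,0,0,0.056,0, 0.026,-0.003,0,0,0,0.056,0, 0.026,-0.003,0,0,0,0.056,0, 0.026,-0.003,0,0,0,0.056,0, 0.026,-0.003,0,0,0,0.056,0, 0.026,-0.003,0,0,0,0.056,0]';python3 -c "
from m import *
stat()"
python3 -m pendant '[0.001,0,0,0,0,0,0, 0.002,0,0,0,0,0,0, 0.003,0,0,0,0,0,0, 0.004,0,0,0,0,0,0, 0.004,0,0,0,0,0,0, 0.004,0,0,0,0,0,0, 0.004,0,0,0,0,0,0, 0.004,0,0,0,0,0,0, 0.004,0,0,0,0,0,0, 0.004,0,0,0,0,0,0]';python3 -c "
from m import *
stat()"
```

```text
clock: 21.53
eef_pos: [0.5653, 0.079, 0.0551]
tool_rot: [0.761, 0.648, 0.0, 0.0]
ft_force: [0.1, -2.5, 2.3]
grip_width: 0.0001
grasp_force: 1.6
t 21.5333 jig [-0.093  -0.0076] z 0.0551 hd -89.85 F [ 0.1 -2.5  2.3] w 0.0001
clock: 22.37
eef_pos: [0.5653, 0.0793, 0.0551]
tool_rot: [0.762, 0.648, -0.001, 0.002]
ft_force: [-0.6, -9.2, 4.8]
grip_width: -0.0001
grasp_force: 4.2
t 22.3667 jig [-0.0927 -0.0076] z 0.0551 hd -89.93 F [-0.6 -9.2  4.8] w -0.0001
```

```bash
python3 -m pendant '[-0.02,0,0,0,0,0,0, -0.06,0,0,0,0,0,0, -0.12,0,0,0,0,0,0, -0.16,0,-0.05,0,0,0,0, -0.2,0,-0.1,0,0,0,0, -0.24,0,-0.15,0,0,0,0, -0.3,0,-0.2,0,0,0,0, -0.3,0,-0.2,0,0,0,0, -0.3,0,-0.2,0,0,0,0, -0.3,0,-0.2,0,0,0,0]';python3 - <<'E'
from m import *
stat()
c=snap('scene','s11.png');t=snap('top','t11.png')
A=cv2.resize(c['pixels'][180:300,180:350],(680,480));B=t['pixels'][80:240,100:340]
cv2.imwrite('pics/f.png',cv2.resize(np.hstack([A,cv2.resize(B,(720,480))]),(800,274),interpolation=cv2.INTER_AREA)[:,:,::-1])
cv2.imwrite('pics/f2.png',A[:,:,::-1])
for n,p in(('shut peg',(-.078,-.008)),):print((proj(c,[*toworld(p),.051])-[180,180])*4)
E
```

```text
clock: 23.2
eef_pos: [0.5409, -0.0662, 0.1541]
tool_rot: [0.761, 0.648, 0.0, -0.001]
ft_force: [0.1, 0.3, -0.7]
grip_width: 0.0
grasp_force: 0.0
t 23.2 jig [-0.2402 -0.0072] z 0.1541 hd -89.85 F [ 0.1  0.3 -0.7] w 0.0
[259.72491982 192.67253755]
```

View pics/f2.png

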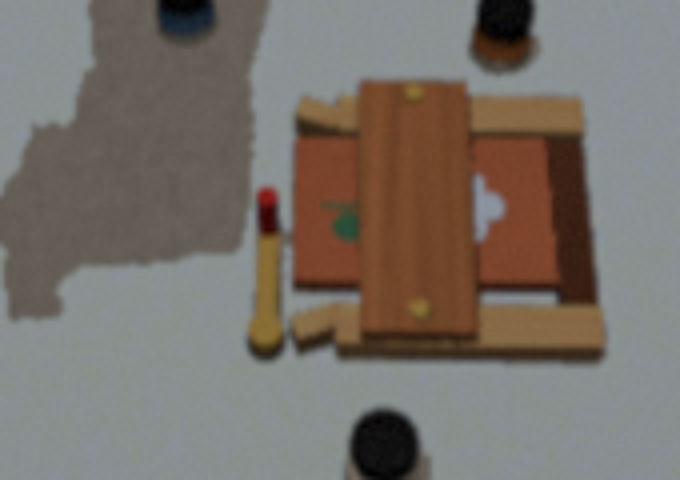

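The plaque is home against the stop (x≈550–560), and the latch lies shut across the mouth with its peg at (267,195). The jars are where they were and the robot is clear.

```bash
python3 -c "
from workcell import bot
print(bot.job_done())"
```

```text
the job is handed in; nothing more can be done
None
```

The plaque is pushed flat under the bridge and fully home against the stop, the latch is shut across the mouth behind it, the jars, cup and brush were never touched, and the job was handed in at about 23 s of the 70 s allowed.

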